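# Hold a pry bar's blade in the slot of an edge-inspection box

### The arm

A 6-joint arm with a two-finger parallel gripper is mounted at the origin on a cart in front of the work surface, level with it; the furniture and walls round the work are solid. World frame = base frame: x ahead of the robot, y to its left, z up, the work surface at z = 0. Lengths are in mm, angles in degrees, forces in N, time in s.
With the tool pointing down it reaches from about 275 to 750 mm from the base axis. Payload 10.2 kg.
Tool frame: the origin (TCP) lies at the very end of the fingers, on their centre line; the grasp point (between the pads) lies pinch_z behind it (pinch_z is the distance from the TCP to the grasp point, in mm); z points along the fingers, y is the line along which they close (so a half turn about z gives the same grasp; the last joint's range is limited). The gripper opens to 88 mm and grips with 3 to 60 N. Pads are 18 mm wide; open, the fingers measure 123 mm over their backs; the gripper's body (75 mm by 187 mm) begins 45 mm behind the grasp point.
Start: joints at [52.517, 17.928, 85.812, -0, 76.261, -12.8], TCP at [219.252, 477.032, 238.72] pointing down, gripper open.
Joint ranges: [-168.41, 168.41], [-55.51, 124.54], [10.69, 146.95], [-70.63, 250.63], [1, 178], [-165.06, 165.06]. Speed limits (degrees/s): [136.94, 136.94, 172.46, 180, 180, 180].

### API

Orientations are given as [roll, pitch, yaw] about the fixed x, y, z axes, in that order (R = Rz(yaw) Ry(pitch) Rx(roll)).
In Python, from rig import * gives the robot as it stands.
- The arm moves only by the shell command python3 -m inch 'ROWS' [OPENING]. ROWS is JSON, a list of rows, each a list of 4 numbers: the shift along the world's x, y, z in mm, then the turn about the world's z in degrees. In form: [[x, y, z, yaw], ...]. A call has 1 to 10 rows; each row shifts and turns the commanded pose from where the row before left it; what a row does not reach is not made up. A row lasts 1/8 s, in which the tool goes at most 62.5 mm and 10.7 degrees, less where a joint would pass 70% of its speed; a pose out of reach is approached as far as the arm can. A call is refused whole if a number of a shift passes 62.5 or a number of a turn 10.7, either way. A call with a gripper value outside its range is refused whole. OPENING is the closure, from 0 (fully open) to 1 (shut), set as the call begins (- or left out, the last holds). The fingers move at their own pace and stop on an object; the grip force is fixed at half the most. Time passes only in rows, so rows that do not move let the fingers close. It gives the time, the measured TCP pose, the force, the opening and the grip force at its end, in the units of the state.
- observe(): the state, without advancing time (a new reading comes with each control period).
- grab_frame(name): name is "scene" or "top"; returns the picture (400x640x3 uint8, blue, green, red); there is no depth.
- camera_params(name): a dict with "fx", "fy", "cx", "cy" (pixels), "eye" and "orientation" of the camera in the world. Camera axes: x right, y down, z forward; pixel columns grow to the right and rows downward; lengths in mm; the calibration is good to about 2 mm. A picture is of the moment at which its call begins. camera_params takes no time and is no camera call.
- sign_off(): hands the job in; it is judged then, once.
Trained networks look in the newest picture that a camera, given by its name, has taken for a name from the list of things; names that differ only in an ending like _2 or _b are one class to them, and where a whole thing is asked for, a point or a joint stands for the part that bears it (a point fixed in the world has none). Each returns a list of dicts, best first, with "p" (0 to 1); they miss things now and then, are a little off and sometimes report something else, mostly with a low value. They report only what shows in the picture. A call takes as long as a camera call. They do not tell look-alikes from the thing itself.
- silhouettes(camera, target): "mask" (400x640 bool, what is visible of it) and "rect" ([centre column, centre row, width, height] in pixels, round what is visible of it).
The state is a dict: "t": time; "joints": joint angles; "joint_vel": joint speeds; "joint_torque": joint torques, N m; "eef_pos": TCP position; "tool_rot": TCP orientation; "contact_force": force on the tool from outside, world axes, zero at the start; "moment": the same for the moment, N m; "gripper_width": finger opening in mm; "grasp_force": force on a finger pad.
Only numpy, scipy, OpenCV 4.12 (cv2) and the standard library are available. Lean on these libraries where they do the work, as an engineer would, in place of code of your own. Each camera call takes 0.05 s, during which the arm holds its last target. There are 200 camera calls.

### The job

The pry bar's blade edge is to be inspected in the grey box: slide the orange hatch by its black knob all the way open to its stop, then take the pry bar from its wooden rest and pass its flat blade end, level and square to the box, about 30 mm deep into the narrow slot. Finish while still holding the bar there, keeping it still and not pressing hard on the slot's edges; never ram the box with it, and leave the other things on the bench where they are.

Things in the scene. Friction and masses are not known exactly. Their poses are not given: they have to be found in the camera images.
- inspection_box: fixed grey box, place and yaw vary. Origin on the bench under the slot, in the front face; x into the box (away from robot), y left along the front, z up. Spans x 0-100, y -60 to +100, z 0-92 mm; black turret on top (44 mm wide, to z 120) at x 65, y 0. Front wall 6 mm thick, hollow for 88 mm behind it. Hatch tracks stand 10 mm out of the front (z 55-60, 87-92).
- slot (a point): centre of the slot's mouth in the front face, 75 mm above the bench; axes as the box. The slot is a level rectangular opening 24 mm wide (y) by 10 mm high (z), straight through the 6 mm front wall: 2 mm clearance all round the 20 x 6 mm blade.
- hatch (a joint): slide of the orange hatch plate in front of the slot, in m: 0 = closed, grows as it moves along the box's +y (left), 0.060 = fully open against its stop. It starts between 0 and 0.018, covering the slot wholly or partly; about 2 N of friction, it stays where it is left.
- hatch_knob (a point): centre of the black knob that stands on top of the hatch: 14 (x) x 16 (y) x 22 mm high, from 96 to 118 mm above the bench; axes as the box, it moves with the hatch. 11 mm in front of the front face; a 12 mm wide tab below it joins it to the hatch; it can be pinched from above across y.
- pry_bar: loose black pry bar, 0.11 kg give or take, along its own y axis: flat shank and blade 20 mm wide (x) and 6 mm thick (z), 163 mm long; blade end at y -82 mm, upturned 22 mm high hook at y +72 to +82 mm. Origin at the middle of its length, on its underside. It starts level in the rest, its blade end pointing away from the robot within 0.5 rad.
- bar_middle (a point): middle of the bar's shank, half-way through its thickness, where to grip it across its 20 mm width; axes as the bar (x across, y towards the hook, z up). Near its centre of mass.
- bar_tip (a point): middle of the blade's end, 82 mm from bar_middle along the bar's -y.
- tool_rest: fixed wooden rest: base 130x50x8 mm, two 22 mm long blocks 50 mm before and behind its middle carry the bar's underside 40 mm above the bench between 5 mm lips; between them 78 mm are free for fingers, down to 8 mm. Origin at the centre of its underside, x along the bar towards the blade.
- tin_screws_mid (a point): bystander, to be left alone: red screw tin, 75 mm across, 58 mm high; point at its middle, half-way up.
- nut_cup_mid (a point): bystander, to be left alone: white cup of nuts, 77 mm across, 73 mm high; point at its middle, half-way up.
- mug_mid (a point): bystander, to be left alone: red mug, 84x120x91 mm with its handle; point at its middle, half-way up.
- tape_measure_mid (a point): bystander, to be left alone: yellow tape measure, 74x78x31 mm; point at its middle, half-way up.
- spanner_1_mid (a point): bystander, to be left alone: steel combination spanner, 175 mm long, 8 mm thick; point at its middle, half-way up.
There are look-alikes about, which are no part of the job. Of the things that look like the inspection_box, the larger one is meant.

How it is judged (in metres and radians):
On the way, in this order (a step that is already met when the one before it is completed fails the run):
1. the hatch is slid fully open to its stop (within 5 mm) (value of joint hatch above 0.055 m), for 0.2 s.
2. with the hatch open, the bar is lifted out of its rest (value of joint hatch above 0.055 m and z of bar_middle in the frame of tool_rest above 0.06 m and contact force between the fingers and pry_bar above 0.5 N), for 0.1 s.
At the end, for the whole second after the job is handed in: Hatch within 5 mm of its stop; blade end 18 to 45 mm behind the front face, within 6 mm of the slot's axis; bar square and level within 0.15 rad, gripped by the fingers (over 1 N), at rest, off the tool rest, bearing on the box with under 5 N (value of joint hatch above 0.055 m and x of bar_tip in the frame of slot between 0.018 and 0.045 m and y of bar_tip in the frame of slot between -0.006 and 0.006 m and z of bar_tip in the frame of slot between -0.006 and 0.006 m and angle between the y axis of bar_middle and the x axis of slot, either way round below 0.15 rad and angle between bar_middle's own z axis and vertical below 0.15 rad and contact force between the fingers and pry_bar above 1 N and contact force between pry_bar and inspection_box below 5 N and contact force between pry_bar and tool_rest below 0.1 N and linear speed of pry_bar below 0.02 m/s); the arm keeps its last pose, push and grip.
It fails at once if the bar is rammed against the box (over 25 N) (contact force between pry_bar and inspection_box above 25 N).
It fails at once if another thing on the bench is moved by more than 30 mm (distance of any of tin_screws_mid, nut_cup_mid, mug_mid, tape_measure_mid, spanner_1_mid from where it was at the start of the episode above 0.03 m).
It also fails if it takes over 53 s, if anything falls off the work surface, if the arm or the gripper's body presses on something with over 40 N, if the wrist force passes 120 N, or if a joint passes its speed limit or range.

## Working session

There is one attempt and no reset: what is moved stays moved. The work goes in short steps, Python scripts to look and compute and a shell command to move; the robot and the scene stay as the last step left them, time stands still between calls to the robot, and variables do not carry over. Pictures are saved under pics/ and viewed, at most 10 in all, crops included, and the job is handed in when it is done.

```bash
ls; mkdir -p pics; cat > h.py <<'E'
from rig import *
import numpy as np, cv2
from scipy.spatial.transform import Rotation as R
def cam(n):
    c=camera_params(n); K=np.array([[c['fx'],0,c['cx']],[0,c['fy'],c['cy']],[0,0,1.]])
    o=np.array(c['orientation'],float)
    Rm=o if o.shape==(3,3) else R.from_euler('xyz',o,degrees=True).as_matrix()
    return K,Rm,np.array(c['eye'],float)
def ray(n,u,v):
    K,Rm,e=cam(n); d=Rm@np.linalg.inv(K)@np.array([u,v,1.]); return e,d/np.linalg.norm(d)
def onz(n,u,v,z):
    e,d=ray(n,u,v); return e+d*(z-e[2])/d[2]
def proj(n,p):
    K,Rm,e=cam(n); q=K@(Rm.T@(np.asarray(p,float)-e)); return q[:2]/q[2]
def tri(a,b):
    (e1,d1),(e2,d2)=ray(*a),ray(*b)
    s=np.linalg.lstsq(np.c_[d1,-d2],e2-e1,rcond=None)[0]
    p,q=e1+s[0]*d1,e2+s[1]*d2; return (p+q)/2,np.linalg.norm(p-q)
E
python3 - <<'E'
from h import *
for n in('scene','top'):
    print(camera_params(n)); cv2.imwrite(f'pics/{n}0.png',grab_frame(n))
    for t in ('inspection_box','hatch','hatch_knob','pry_bar','tool_rest','tin_screws_mid','nut_cup_mid','mug_mid','tape_measure_mid','spanner_1_mid'):
        for r in silhouettes(n,t)[:3]: print(n,t,round(r['p'],2),np.round(r['rect']))
print(observe())
E
```

```text
pics
{'fx': 367.02832525222976, 'fy': 367.02832525222976, 'cx': 321.33265130105923, 'cy': 202.49698755616842, 'eye': array([  58.02469712, 1175.92722506,  523.09448685]), 'orientation': array([-112.84948554,    0.6882236 , -153.71012825])}
scene inspection_box 0.68 [328. 219.  46.  37.]
scene inspection_box 0.55 [306. 190.  45.  48.]
scene hatch 0.47 [338. 215.   7.  10.]
scene hatch 0.41 [317. 182.  10.  18.]
scene hatch_knob 0.7 [305. 245.  56.  12.]
scene hatch_knob 0.53 [320. 182.  10.  13.]
scene hatch_knob 0.44 [336. 212.   7.   9.]
scene pry_bar 0.7 [308. 243.  59.  11.]
scene pry_bar 0.45 [373. 228.  27.  43.]
scene tool_rest 0.8 [308. 252.  51.  23.]
scene tin_screws_mid 0.62 [388. 216.  25.  30.]
scene tin_screws_mid 0.59 [306. 189.  48.  47.]
scene tin_screws_mid 0.46 [396. 193.  11.  19.]
scene nut_cup_mid 0.95 [389. 214.  27.  30.]
scene mug_mid 0.91 [373. 228.  32.  40.]
scene tape_measure_mid 0.85 [355. 264.  32.  24.]
scene spanner_1_mid 0.9 [290. 295.  54.  35.]
{'fx': 504.31824566221957, 'fy': 504.31824566221957, 'cx': 321.01173802824434, 'cy': 200.38144260953948, '
[... 727 characters left out ...]
 44.  38.]
{'t': 1.1, 'joints': array([ 5.25172317e+01,  1.79267184e+01,  8.58124687e+01, -3.46406223e-04,
        7.62624345e+01, -1.28008498e+01]), 'joint_vel': array([ 0.03500939,  0.15293761, -0.04217497,  0.04979553,  0.1690342 ,
        0.12060369]), 'joint_torque': array([ 8.08414698e-04, -4.02131474e+01, -2.52416146e+01,  6.94961403e-02,
        3.20618344e-02, -5.54042913e-06]), 'eef_pos': array([219.24627201, 477.02146708, 238.72646886]), 'tool_rot': array([-1.79998344e+02, -3.11459448e-05,  1.55318164e+02]), 'contact_force': array([ 0.11370072, -0.46070889,  0.60710819]), 'moment': array([0.01943826, 0.02255098, 0.01844511]), 'grasp_force': 0.0, 'gripper_width': 88.16515789369365}
```

```bash
python3 - <<'E'
import cv2,numpy as np
a=cv2.imread('pics/top0.png')[100:300,180:480]; cv2.imwrite('pics/t1.png',cv2.resize(a,(800,533),interpolation=cv2.INTER_CUBIC))
b=cv2.imread('pics/scene0.png')[150:320,250:430]; cv2.imwrite('pics/s1.png',cv2.resize(b,(635,600),interpolation=cv2.INTER_CUBIC))
E
```

```text
(no output)
```

View pics/t1.png

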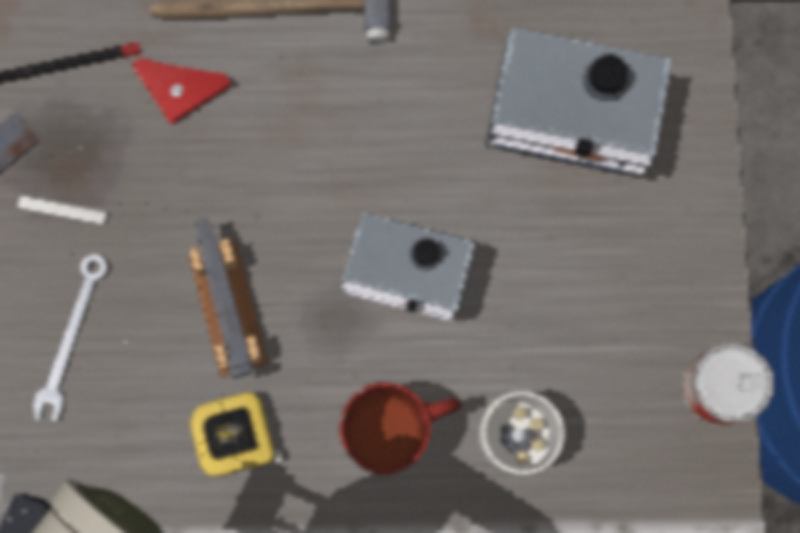

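View pics/s1.png

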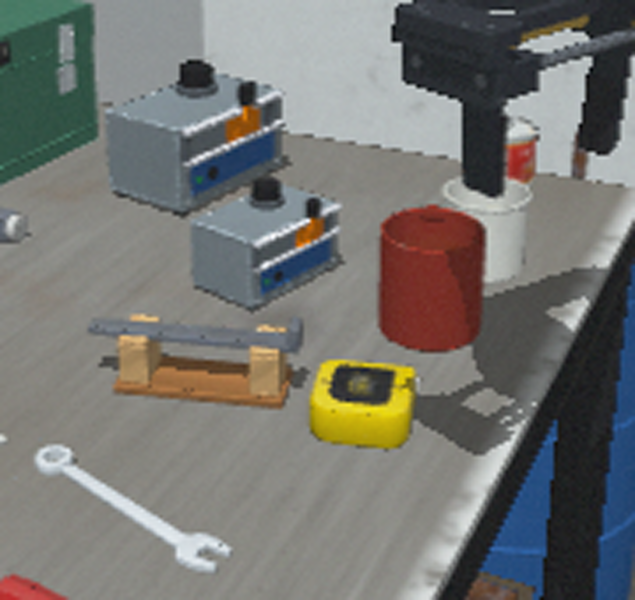

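```bash
python3 - <<'E'
import cv2,numpy as np
a=cv2.imread('pics/top0.png'); b=cv2.imread('pics/scene0.png')
def cr(im,u,v,w,h,k): return cv2.resize(im[v:v+h,u:u+w],None,fx=k,fy=k,interpolation=cv2.INTER_CUBIC)
A=cr(a,355,105,80,64,5); B=cr(b,276,162,60,60,5)
C=cr(a,245,175,46,70,4); D=cr(b,268,228,80,44,5)
im=np.zeros((600,800,3),np.uint8)
for x,y,p in((0,0,A),(440,0,B),(0,320,C),(250,320,D)): im[y:y+p.shape[0],x:x+p.shape[1]]=p[:600-y,:800-x]
cv2.imwrite('pics/c1.png',im)
E
```

```text
(no output)
```

View pics/c1.png

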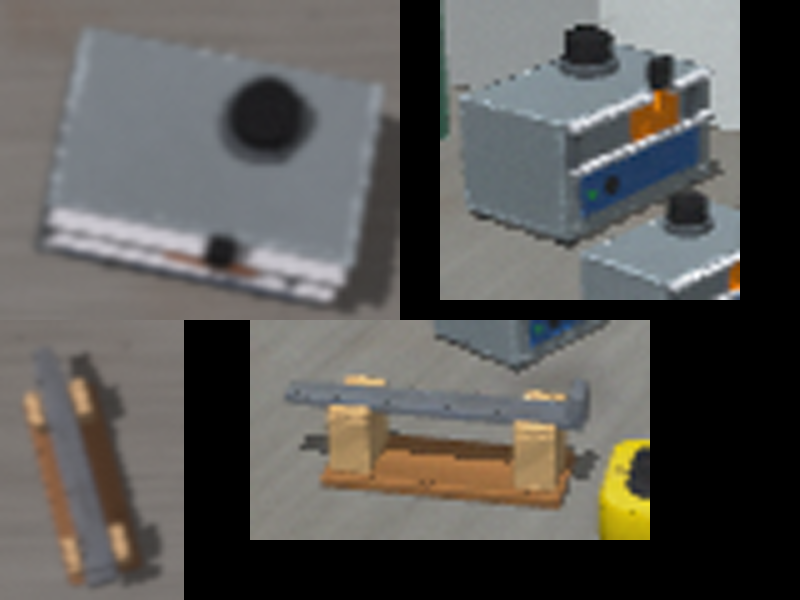

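```bash
cat > fit.py <<'E'
from h import *
from scipy.optimize import least_squares
T=lambda x,y:('top',355+x/5-.4,105+y/5-.4)
S=lambda x,y:('scene',276+(x-440)/5-.4,162+y/5-.4)
C=lambda x,y:('top',245+x/4-.4,175+(y-320)/4-.4)
D=lambda x,y:('scene',268+(x-250)/5-.4,228+(y-320)/5-.4)
def fit(obs,x0,lab):
    def pos(p,q): c,s=np.cos(p[3]),np.sin(p[3]); return np.array([p[0]+c*q[0]-s*q[1],p[1]+s*q[0]+c*q[1],p[2]+q[2]])
    f=lambda p:np.concatenate([proj(o[0],pos(p,q))-o[1:] for q,o in obs])
    r=least_squares(f,x0,x_scale=[100,100,100,1],loss='soft_l1'); print(lab,np.round(r.x[:3],1),'yaw',round(np.degrees(r.x[3]),2)); print(np.round(f(r.x).reshape(-1,2),1).tolist()); return r.x
box=[((100,100,92),T(84,30)),((100,-60,92),T(381,88)),((65,0,120),T(267,117)),((-10,-60,92),T(343,287)),((-10,100,92),T(50,228)),((0,100,92),T(55,212)),
((100,100,92),S(463,97)),((0,100,92),S(565,130)),((100,100,0),S(470,210)),((0,100,0),S(572,242)),((65,0,120),S(590,34)),((-10,-60,92),S(712,72))]
e=onz('top',400,155,92)
fit(box,[e[0],e[1],0,-.2],'box')
print('knob tri',tri(T(221,251),S(660,70)))
bar=[((82,0,3),C(45,352)),((82,0,3),D(290,390)),((-82,0,20),C(100,578)),((-77,0,22),D(579,382)),((-82,0,0),D(575,427))]
e=onz('top',265,211,45)
fit(bar,[e[0],e[1],40,.2],'bar')
rest=[((61,14,46),C(35,395)),((61,-14,46),C(80,380)),((-39,14,46),C(68,540)),((-39,-14,46),C(118,525))]
E
python3 fit.py
```

```text
box [617.   68.3  -1.3] yaw -12.27
[[-0.3, -0.2], [0.6, -0.0], [0.3, -1.1], [1.3, 0.2], [-1.2, -0.0], [-1.5, -0.5], [-0.2, 0.1], [0.7, -0.6], [-0.1, 1.4], [0.2, 1.9], [0.2, 0.0], [2.2, -0.6]]
knob tri (array([610.81000632,  80.32796536, 108.69329549]), np.float64(1.4709033746932088))
bar [482.1 431.5  39.3] yaw 13.95
[[-0.1, -1.8], [-0.4, -0.0], [0.1, 0.8], [-0.4, 0.9], [2.3, -0.5]]
```

```bash
python3 -m inch '[[39,-39.6,0,1.2],[39,-39.6,0,1.2],[39,-39.6,0,1.2],[39,-39.6,0,1.2],[39,-39.6,0,1.2],[39,-39.6,0,1.2],[39,-39.6,0,1.3],[39,-39.6,0,1.3],[39,-39.6,0,1.3],[39,-39.6,0,1.3]]' 0.4; python3 -m inch '[[0,0,-40,0],[0,0,-40,0],[0,0,0,0]]'
python3 - <<'E'
import rig; print(getattr(rig,'pinch_z',None),[k for k in dir(rig) if k[0]!='_'])
E
```

```text
t: 2.35
eef_pos: [610.4, 79.5, 238.8]
tool_rot: [180.0, 0.0, 167.7]
contact_force: [-0.2, -0.4, -0.1]
gripper_width: 53.0
grasp_force: 0.0
t: 2.72
eef_pos: [608.0, 81.0, 156.3]
tool_rot: [-179.9, -0.3, 167.7]
contact_force: [-0.0, -0.5, 1.6]
gripper_width: 52.9
grasp_force: 0.0
18.700000000000003 ['IKError', 'camera_params', 'grab_frame', 'observe', 'pinch_z', 'sign_off', 'silhouettes']
```

```bash
python3 -m inch '[[0,0,-20,0],[0,0,-20,0],[0,0,-15,0],[0,0,-7,0],[0,0,0,0]]'; python3 - <<'E'
from h import *
b=grab_frame('scene');a=grab_frame('top')
cr=lambda im,u,v,w,h,k:cv2.resize(im[v:v+h,u:u+w],None,fx=k,fy=k,interpolation=cv2.INTER_CUBIC)
cv2.imwrite('pics/c2.png',np.hstack([cr(b,276,142,80,80,5),cr(a,355,105,80,80,5)]))
print(observe()['eef_pos'])
E
```

```text
t: 3.35
eef_pos: [609.4, 81.1, 97.1]
tool_rot: [180.0, 0.0, 167.7]
contact_force: [0.1, -0.2, 0.4]
gripper_width: 52.4
grasp_force: 0.0
[609.66661001  81.0256023   97.54148975]
```

View pics/c2.png

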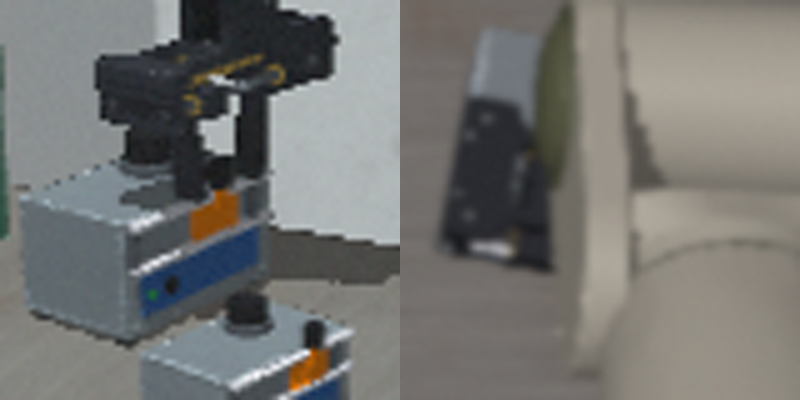

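The scene crop shows the knob (222,172) standing between the two fingers. Now I'll close on it.

```bash
python3 -m inch '[[0,0,0,0],[0,0,0,0],[0,0,0,0],[0,0,0,0],[0,0,0,0],[0,0,0,0]]' 1
```

```text
t: 4.2
eef_pos: [609.3, 80.9, 96.8]
tool_rot: [-180.0, 0.0, 167.7]
contact_force: [-0.1, -1.1, 0.9]
gripper_width: 15.6
grasp_force: 30.0
```

```bash
python3 -m inch '[[1.2,5.4,0,0],[1.2,5.4,0,0],[1.2,5.4,0,0],[1.2,5.4,0,0],[1.2,5.4,0,0],[1.2,5.4,0,0],[1.2,5.4,0,0],[1.2,5.4,0,0],[0,0,0,0]]'; python3 -m inch '[[0.6,2.9,0,0],[0,0,0,0]]'
```

```text
t: 5.32
eef_pos: [619.1, 125.0, 96.8]
tool_rot: [179.9, 0.0, 167.7]
contact_force: [1.9, 1.4, 0.9]
gripper_width: 15.5
grasp_force: 30.0
t: 5.58
eef_pos: [619.6, 127.3, 96.8]
tool_rot: [180.0, 0.0, 167.7]
contact_force: [2.8, -0.3, 1.5]
gripper_width: 15.8
grasp_force: 30.0
```

```bash
python3 -m inch '[[0.4,2,0,0],[0,0,0,0]]'; python3 -m inch '[[0.4,2,0,0],[0,0,0,0]]';  python3 -m inch '[[0.4,2,0,0],[0,0,0,0]]'
```

```text
t: 5.82
eef_pos: [620.0, 129.1, 96.8]
tool_rot: [180.0, 0.0, 167.7]
contact_force: [3.0, -1.8, -0.1]
gripper_width: 16.0
grasp_force: 30.0
t: 6.08
eef_pos: [620.1, 129.6, 96.8]
tool_rot: [-179.8, -0.0, 167.7]
contact_force: [1.4, -10.5, 2.5]
gripper_width: 15.7
grasp_force: 30.0
t: 6.32
eef_pos: [620.2, 129.7, 96.8]
tool_rot: [-179.6, -0.1, 167.7]
contact_force: [-3.1, -20.5, 4.2]
gripper_width: 15.8
grasp_force: 30.0
```

```bash
python3 -m inch '[[-0.6,-3.5,0,0],[0,0,0,0],[0,0,0,0],[0,0,0,0]]' 0.4;  python3 -m inch '[[0,0,20,0],[0,0,40,0],[0,0,40,0],[-23,50,0,4.4],[-23,50,0,4.4],[-25,50,0,4.4],[-25,50,0,4.4],[-25,50,0,4.4],[-25,50,0,4.3],[0,0,0,0]]' 0.3; python3 - <<'E'
from h import *
b=grab_frame('scene');a=grab_frame('top')
cr=lambda im,u,v,w,h,k:cv2.resize(im[v:v+h,u:u+w],None,fx=k,fy=k,interpolation=cv2.INTER_CUBIC)
cv2.imwrite('pics/c3.png',np.hstack([cr(b,266,160,80,110,5),cr(a,355,105,80,110,5)]))
print(observe()['eef_pos'])
E
```

```text
t: 6.82
eef_pos: [619.9, 130.0, 96.7]
tool_rot: [180.0, -0.0, 167.7]
contact_force: [-0.1, 0.0, 0.4]
gripper_width: 52.4
grasp_force: 0.0
t: 8.07
eef_pos: [471.7, 432.7, 196.5]
tool_rot: [180.0, -0.0, -165.7]
contact_force: [0.3, 0.2, 0.8]
gripper_width: 61.9
grasp_force: 0.0
[473.83071014 429.77250993 196.54806728]
```

View pics/c3.png

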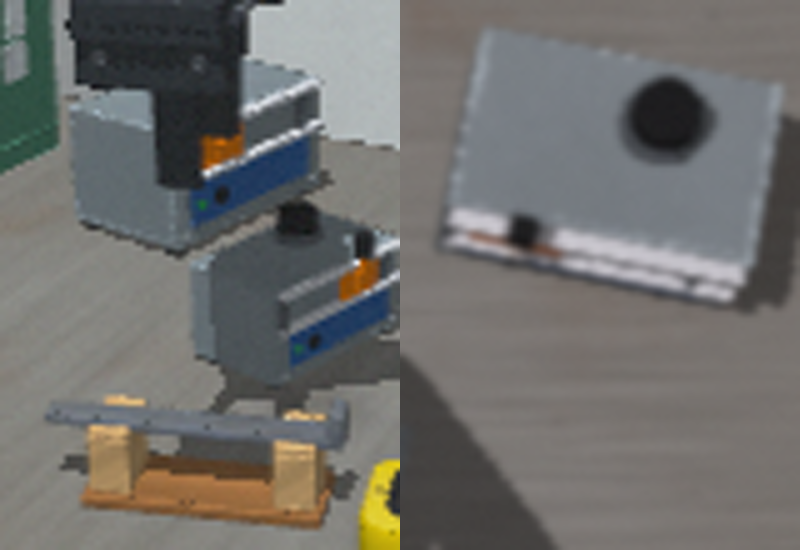

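The hatch is at its open end: the knob in the top crop has moved from x≈221 to x≈124. The bar is untouched. Next I'll lower over it and stop above it for a check.

```bash
python3 -m inch '[[0,0,-40,0],[0,0,-40,0],[0,0,-30,0],[0,0,-25,0],[0,0,-20,0],[0,0,-10,0],[0,0,-7,0],[0,0,0,0],[0,0,0,0]]'; python3 - <<'E'
from h import *
b=grab_frame('scene')
cr=lambda im,u,v,w,h,k:cv2.resize(im[v:v+h,u:u+w],None,fx=k,fy=k,interpolation=cv2.INTER_CUBIC)
cv2.imwrite('pics/c4.png',cr(b,256,200,100,80,6))
E
```

```text
t: 9.3
eef_pos: [474.3, 429.9, 25.4]
tool_rot: [180.0, 0.1, -166.0]
contact_force: [0.4, -0.5, 0.6]
gripper_width: 61.7
grasp_force: 0.0
```

View pics/c4.png

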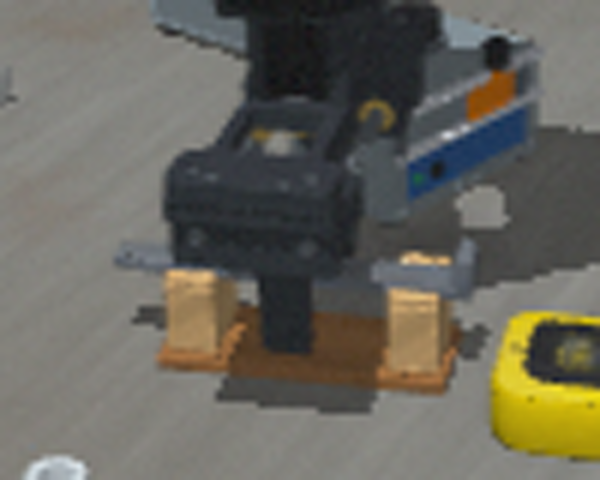

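The near finger (287,315) stands clear between the blocks, with the bar between the fingers. I'll close now.

```bash
python3 -m inch '[[0,0,0,0],[0,0,0,0],[0,0,0,0],[0,0,0,0],[0,0,0,0],[0,0,0,0]]' 1;  python3 -m inch '[[0,0,5,0],[0,0,10,0],[0,0,20,0],[0,0,20,0],[0,0,0,0],[0,0,0,0]]'
```

```text
t: 10.1
eef_pos: [474.1, 429.6, 24.7]
tool_rot: [-180.0, 0.0, -166.0]
contact_force: [0.7, -1.3, 0.4]
gripper_width: 19.9
grasp_force: 30.0
t: 10.85
eef_pos: [473.8, 429.5, 79.5]
tool_rot: [-180.0, -0.0, -166.0]
contact_force: [-0.2, -0.7, -1.4]
gripper_width: 20.1
grasp_force: 30.0
```

```bash
python3 -m inch '[[0,0,35,0],[0,0,35,0],[3,-42,0,-3.2],[3,-42,0,-3.3],[3,-42,0,-3.3],[3,-42,0,-3.3],[3,-42,0,-3.3],[3,-42,0,-3.3],[4,-42,0,-3.3],[4.5,-41.6,0,-3.3]]'; python3 -m inch '[[0,0,0,0],[0,0,-30,0],[0,0,-30,0],[0,0,-20,0],[0,0,-12.5,0],[0,0,0,0],[0,0,0,0],[0,0,0,0]]'
python3 - <<'E'
from h import *
b=grab_frame('scene');a=grab_frame('top')
cr=lambda im,u,v,w,h,k:cv2.resize(im[v:v+h,u:u+w],None,fx=k,fy=k,interpolation=cv2.INTER_CUBIC)
cv2.imwrite('pics/c5.png',np.hstack([cr(b,266,155,80,110,5),cr(a,355,105,80,110,5)]))
print(observe()['eef_pos'],observe()['contact_force'])
E
```

```text
t: 12.1
eef_pos: [500.2, 92.7, 149.2]
tool_rot: [-180.0, -0.1, 167.6]
contact_force: [2.1, -0.1, -0.3]
gripper_width: 20.0
grasp_force: 30.0
t: 13.1
eef_pos: [500.9, 94.1, 57.9]
tool_rot: [180.0, 0.1, 167.7]
contact_force: [0.4, 0.2, -0.2]
gripper_width: 20.3
grasp_force: 30.0
[500.79552073  94.02028652  57.70793564] [-0.19655668  0.37462547 -0.42124077]
```

View pics/c5.png

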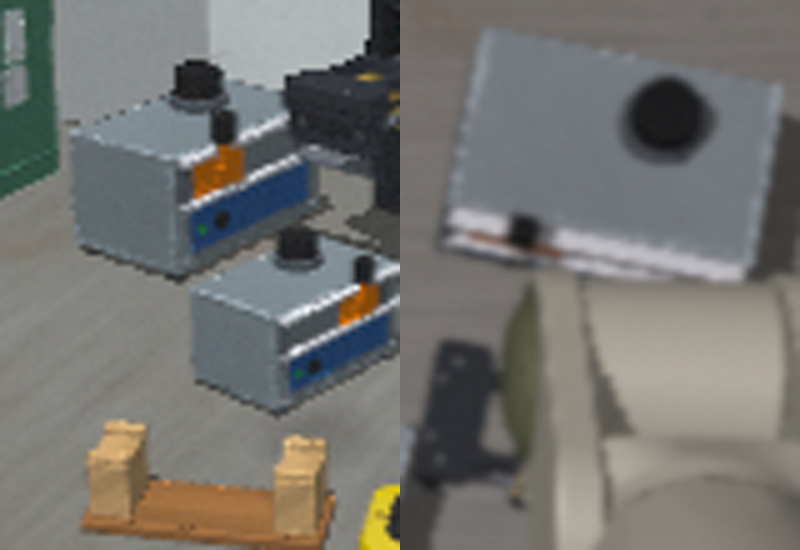

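```bash
python3 - <<'E'
from h import *
b=grab_frame('scene'); u0,v0,w,h,k=296,160,80,60,10
im=cv2.resize(b[v0:v0+h,u0:u0+w],None,fx=k,fy=k,interpolation=cv2.INTER_CUBIC)
th=np.radians(-12.3);c,s=np.cos(th),np.sin(th);F=np.array([617.6,68.4])
W=lambda x,y,z:np.array([F[0]+c*x-s*y,F[1]+s*x+c*y,z])
def line(P,col):
    q=[tuple(np.int32(np.round((proj('scene',W(*p))-[u0-.5,v0-.5])*k))) for p in P]
    cv2.polylines(im,[np.array(q,np.int32)],True,col,1); print(q)
line([(0,12,70),(0,-12,70),(0,-12,80),(0,12,80)],(255,255,0))
line([(-30,10,79),(-30,-10,79),(-60,-10,79),(-60,10,79)],(0,255,0))
line([(-30,10,73),(-60,10,73),(-60,10,79),(-30,10,79)],(0,255,0))
line([(-10,100,92),(-10,-60,92),(-10,-60,87),(-10,100,87)],(0,0,255))
line([(-10,100,60),(-10,-60,60),(-10,-60,55),(-10,100,55)],(0,0,255))
cv2.imwrite('pics/c6.png',im)
E
```

```text
[(np.int32(221), np.int32(261)), (np.int32(263), np.int32(242)), (np.int32(263), np.int32(216)), (np.int32(221), np.int32(234))]
[(np.int32(291), np.int32(253)), (np.int32(325), np.int32(237)), (np.int32(393), np.int32(255)), (np.int32(359), np.int32(270))]
[(np.int32(291), np.int32(269)), (np.int32(359), np.int32(287)), (np.int32(359), np.int32(270)), (np.int32(291), np.int32(253))]
[(np.int32(78), np.int32(278)), (np.int32(365), np.int32(156)), (np.int32(365), np.int32(169)), (np.int32(79), np.int32(292))]
[(np.int32(81), np.int32(366)), (np.int32(365), np.int32(238)), (np.int32(365), np.int32(250)), (np.int32(82), np.int32(380))]
```

View pics/c6.png

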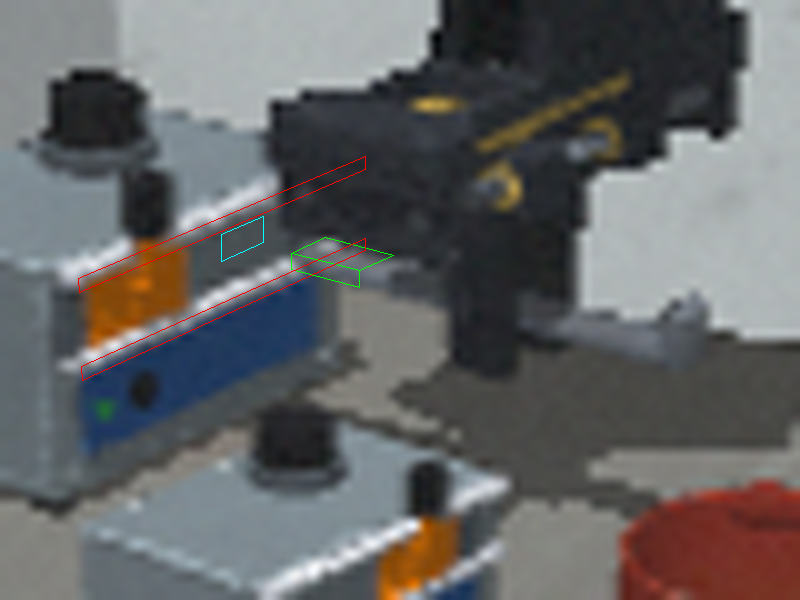

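```bash
python3 -m inch '[[3.9,-0.85,-1,0],[3.9,-0.85,0,0],[3.9,-0.85,0,0],[3.9,-0.85,0,0],[3.9,-0.85,0,0],[0,0,0,0],[0,0,0,0]]'; python3 -m inch '[[1.95,-0.43,0,0],[1.95,-0.43,0,0],[0,0,0,0],[0,0,0,0]]'
```

```text
t: 14.12
eef_pos: [519.9, 89.8, 56.2]
tool_rot: [-180.0, -0.0, 167.7]
contact_force: [-0.9, -0.1, -1.1]
gripper_width: 20.1
grasp_force: 30.0
t: 14.62
eef_pos: [523.9, 88.9, 56.2]
tool_rot: [-180.0, -0.0, 167.7]
contact_force: [-0.4, 0.2, -1.5]
gripper_width: 20.5
grasp_force: 30.0
```

```bash
python3 -m inch '[[1.95,-0.43,0,0],[1.95,-0.43,0,0],[0,0,0,0],[0,0,0,0]]'
```

```text
t: 15.12
eef_pos: [527.8, 88.1, 56.2]
tool_rot: [-180.0, -0.0, 167.7]
contact_force: [0.4, -0.0, -1.0]
gripper_width: 20.2
grasp_force: 30.0
```

```bash
python3 -m inch '[[1.95,-0.43,0,0],[1.95,-0.43,0,0],[0,0,0,0],[0,0,0,0]]'
```

```text
t: 15.62
eef_pos: [531.7, 87.2, 56.2]
tool_rot: [-180.0, -0.0, 167.7]
contact_force: [-0.1, 0.4, -1.4]
gripper_width: 19.9
grasp_force: 30.0
```

```bash
python3 -m inch '[[1.95,-0.43,0.5,0],[1.95,-0.43,0,0],[0,0,0,0],[0,0,0,0]]'
```

```text
t: 16.12
eef_pos: [535.6, 86.3, 56.7]
tool_rot: [-180.0, -0.0, 167.7]
contact_force: [-0.2, -0.5, -1.4]
gripper_width: 19.9
grasp_force: 30.0
```

```bash
python3 -m inch '[[1.95,-0.43,0,0],[1.95,-0.43,0,0],[0,0,0,0],[0,0,0,0]]'
```

```text
t: 16.62
eef_pos: [539.5, 85.5, 56.7]
tool_rot: [-180.0, -0.0, 167.7]
contact_force: [0.6, -0.2, -1.0]
gripper_width: 20.0
grasp_force: 30.0
```

```bash
python3 -m inch '[[1.95,-0.43,0,0],[1.95,-0.43,0,0],[0,0,0,0],[0,0,0,0]]'
```

```text
t: 17.12
eef_pos: [543.4, 84.6, 56.7]
tool_rot: [-180.0, -0.0, 167.7]
contact_force: [-0.1, 0.2, -1.1]
gripper_width: 20.3
grasp_force: 30.0
```

```bash
python3 -m inch '[[1.95,-0.43,0,0],[1.95,-0.43,0,0],[0,0,0,0],[0,0,0,0]]'
```

```text
t: 17.62
eef_pos: [547.3, 83.8, 56.7]
tool_rot: [-180.0, -0.0, 167.7]
contact_force: [-0.4, 0.5, -1.1]
gripper_width: 20.3
grasp_force: 30.0
```

```bash
python3 -m inch '[[1.95,-0.43,0,0],[1.95,-0.43,0,0],[0,0,0,0],[0,0,0,0]]'
```

```text
t: 18.12
eef_pos: [551.2, 82.9, 56.7]
tool_rot: [-180.0, -0.0, 167.7]
contact_force: [0.7, 0.5, -1.1]
gripper_width: 19.7
grasp_force: 30.0
```

```bash
python3 -m inch '[[1.95,-0.43,0,0],[1.95,-0.43,0,0],[1.95,-0.43,0,0],[0,0,0,0],[0,0,0,0]]'; python3 - <<'E'
from h import *
b=grab_frame('scene'); cv2.imwrite('pics/sF.png',b);u0,v0,w,h,k=286,160,80,60,10
cv2.imwrite('pics/c7.png',cv2.resize(b[v0:v0+h,u0:u0+w],None,fx=k,fy=k,interpolation=cv2.INTER_CUBIC))
E
```

```text
t: 18.75
eef_pos: [557.1, 81.6, 56.7]
tool_rot: [-180.0, -0.0, 167.7]
contact_force: [-0.7, 1.1, -1.6]
gripper_width: 19.9
grasp_force: 30.0
```

View pics/c7.png

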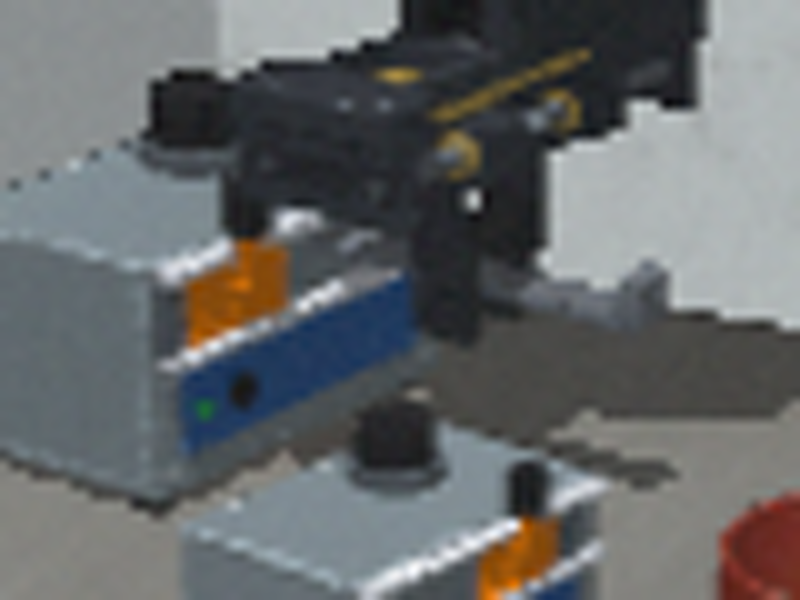

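The blade passes between the tracks to the right of the open hatch, near (355,240). It has gone about 28 mm past the front face with no contact force, so it can only be inside the slot. I'll hand in now.

```bash
python3 -m inch '[[0,0,0,0],[0,0,0,0],[0,0,0,0]]'; python3 -c "
from rig import *
print(sign_off())"
```

```text
t: 19.18
eef_pos: [557.1, 81.6, 56.7]
tool_rot: [180.0, -0.0, 167.7]
contact_force: [0.2, -0.0, -0.6]
gripper_width: 20.1
grasp_force: 30.0
the job is handed in; nothing more can be done
None
```

I slid the hatch open to its stop and took the bar from its rest. The job is handed in with the bar held still in the slot, its blade an estimated 28 mm deep and no contact force felt; `sign_off()` returned no verdict.

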